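Put the kiln props away by kind

ROBOT

A 6-joint arm with a two-finger parallel gripper is mounted at the origin on the work surface. World frame = base frame: x ahead of the robot, y to its left, z up, the work surface at z = 0. Lengths are in m, angles in rad, forces in N, time in s.
With the tool pointing down it reaches from about 0.35 to 0.85 m from the base axis. Payload 8.1 kg.
Tool frame: the origin (TCP) lies at the centre of the arm's flange, where the gripper is bolted on; the fingertips stand 186 mm ahead of it and the grasp point (between the pads) lies 167 mm ahead of it (robot.grasp_offset is the distance from the TCP to the grasp point, in m); z points along the fingers, y is the line along which they close (so a half turn about z gives the same grasp; the last joint's range is limited). The gripper opens to 93 mm and grips with 3 to 60 N. Pads are 15 mm wide; open, the fingers measure 128 mm over their backs; the gripper's body (75 mm by 188 mm) begins 65 mm behind the grasp point.
Start: joints at [1.094, 0.13, 1.488, -0, 1.523, -0.085], TCP at [0.229, 0.555, 0.405] pointing down, gripper open.
Joint ranges: [-2.96, 2.96], [-0.89, 2.26], [0.02, 2.5], [-1.34, 4.48], [0, 2.73], [-2.66, 2.66]. Speed limits (rad/s): [2.39, 2.39, 2.79, 3.14, 3.14, 3.14].

INTERFACE

Orientations are given as a rotation vector (axis times angle).
In Python, from plant import robot gives the robot as it stands.
- The arm moves only by the tool drive_tool, never from a script. Its argument "moves" is one flat list of numbers, 7 for each row, row after row: the finger opening in mm, from 0 to 93, then the shift along the tool's x, y, z in mm, then the turn, a rotation vector about the tool's x, y, z in degrees. A call has 1 to 8 rows; each row shifts and turns the commanded pose from where the row before left it, along the tool's axes as they then stand; what a row does not reach is not made up. A row lasts 1/10 s, in which the tool goes at most 50 mm and 8.59 degrees, less where a joint would pass 70% of its speed; a pose out of reach is approached as far as the arm can. A call is refused whole if a number of a shift passes 50 or a number of a turn 8.59, either way. A call with a gripper value outside its range is refused whole. The fingers move at their own pace and stop on an object; "grip_force" is the grip in N (left out, the last holds). Time passes only in rows, so rows that do not move let the fingers close. It gives the time, the measured TCP pose, the force, the opening and the grip force at its end, in the units of the state.
- robot.read_state(): the state, without advancing time (a new reading comes with each control period).
- robot.read_camera(name): name is "side" or "top"; returns a dict with "color" (480x640x3 uint8, red, green, blue), "depth" (480x640 float32, m along the optical axis (not along the pixel's ray), 0 where there is no reading), "mtx" (3x3 intrinsics, pixels), "dist_coeffs" ([k1, k2, p1, p2, k3] as OpenCV has them; the pictures are not rectified), "R" (3x3) and "t" (3): a world point X has camera coordinates R X + t. Camera axes: x right, y down, z forward; pixel columns grow to the right and rows downward; lengths in m; the calibration is good to about 2 mm. A picture is of the moment at which its call begins.
- robot.close_job(): hands the job in; it is judged then, once.
The state is a dict: "t": time; "q": joint angles; "dq": joint speeds; "joint_torque": joint torques, N m; "tool_pos": TCP position; "orientation": TCP orientation; "force": force on the tool from outside, world axes, zero at the start; "wrist_torque": the same for the moment, N m; "opening": finger opening in m; "gripper_force": force on a finger pad.
Only numpy, scipy, OpenCV 4.12 (cv2) and the standard library are available. Lean on these libraries where they do the work, as an engineer would, in place of code of your own. Each camera call takes 0.05 s, during which the arm holds its last target. There are 200 camera calls.

TASK

Put the four loose kiln props away in the blue tray, standing upright on its floor: each goes into the bay that already holds a prop of the same shape, and the H-shaped one, which has no match, into the bay without a prop. Leave the two solid clay test pieces, which have no opening in the top, standing where they are on the table, and do not shift or tip the props already in the tray.

Things in the scene. Friction and masses are not known exactly. Their poses are not given: they have to be found in the camera images.
- tray: Blue plastic tray, fixed, 160 (its x) by 325 mm (y), walls and dividers 28 mm high, 5 thick; floor 5 thick. Four bays along y, centres y = -120, -40, 40, 120 mm; each 75 (y) by 150 mm (x). Three hold a sample prop at the +x end; their -x half is free (its middle: x = -38 mm). The fourth has no prop, only a flat paper slip. Origin: centre of the tray's underside, z up.
- round_sample: Sample kiln prop: round tube, 44 mm outside diameter, 24 mm bore, 75 mm tall. Same buff fired clay, standing loose at the back (+x) end of one of the tray's bays, about 40 mm from the tray's middle. Stays there. Origin: centre of its underside, z up.
- square_sample: Sample kiln prop: square tube, 40 by 40 mm outside with a 22 mm square bore, 75 mm tall. Same buff fired clay, standing loose at the back (+x) end of one of the tray's bays, about 40 mm from the tray's middle. Stays there. Origin: centre of its underside, z up.
- brick_sample: Sample kiln prop: oblong hollow block, 58 mm (its x) by 32 mm (its y), with two 16 by 16 mm square openings side by side along x, 75 mm tall. Same buff fired clay, standing loose at the back (+x) end of one of the tray's bays, about 40 mm from the tray's middle. Stays there. Origin: centre of its underside, z up.
- round_prop: Loose kiln prop: round tube, 44 mm outside diameter, 24 mm bore, 75 mm tall. Buff fired clay, about 0.2 kg, standing loose on the table. Origin: centre of its underside, z up.
- square_prop: Loose kiln prop: square tube, 40 by 40 mm outside with a 22 mm square bore, 75 mm tall. Buff fired clay, about 0.2 kg, standing loose on the table. Origin: centre of its underside, z up.
- brick_prop: Loose kiln prop: oblong hollow block, 58 mm (its x) by 32 mm (its y), with two 16 by 16 mm square openings side by side along x, 75 mm tall. Buff fired clay, about 0.2 kg, standing loose on the table. Origin: centre of its underside, z up.
- beam_prop: Loose kiln prop of H-shaped section: two flanges 46 mm long in x and 11 mm thick, joined by a web; 46 mm (its x) by 40 mm (its y, over the flat flange faces), 75 mm tall. No sample of it is in the tray. Buff fired clay, about 0.2 kg, standing loose on the table. Origin: centre of its underside, z up.
- solid_round: Look-alike, not a prop: solid clay test cylinder, 44 mm diameter, 75 mm tall, closed flat top without a bore. Same buff clay, loose on the table; to be left. Origin: centre of its underside, z up.
- solid_square: Look-alike, not a prop: solid clay test block, 40 by 40 mm, 75 mm tall, closed flat top without a bore. Same buff clay, loose on the table; to be left. Origin: centre of its underside, z up.
Things that resemble listed ones, but are neither listed nor needed, are in the scene too. Leave any brown look-alike of the round_sample alone.

How it is judged:
By the outcome, as a careful person would: the job done as asked, in the order asked, and still so for the second after the job is handed in, with the robot touching nothing.
It also fails if it takes over 99 s, if anything falls off the work surface, if the arm or the gripper's body presses on something with over 40 N, if the wrist force passes 120 N, or if a joint passes its speed limit or range.

## Working session

There is one attempt and no reset: what is moved stays moved. The work goes in short steps, Python scripts to look and compute and a tool call to move; the robot and the scene stay as the last step left them, time stands still between calls to the robot, and variables do not carry over. Pictures are saved under pics/ and viewed, at most 14 in all, crops included, and the job is handed in when it is done.

Besides the shell and the picture viewer there is one more tool, called after "Call:" in YAML: its name, and indented under it one key for each argument. drive_tool: Moves the arm, as the interface text tells. Its arguments: {"type":"object","properties":{"moves":{"type":"array","items":{"type":"number"}},"grip_force":{"type":"number"}},"required":["moves"]}

```bash
mkdir -p pics
python3 - <<'E'
from plant import robot
import cv2,numpy as np
for n in("top","side"):
    c=robot.read_camera(n); cv2.imwrite(f"pics/{n}0.png",c["color"][:,:,::-1]); np.savez(f"{n}0.npz",**c)
    print(n,c["mtx"].round(1).tolist(),c["dist_coeffs"],(-c["R"].T@c["t"]).round(3),c["R"].round(2).tolist())
print(robot.read_state(),robot.grasp_offset)
E
```

```text
top [[581.2, 0.0, 322.0], [0.0, 581.2, 223.2], [0.0, 0.0, 1.0]] [-0.14262355  0.          0.          0.          0.        ] [ 0.507 -0.007  1.135] [[0.02, -1.0, 0.0], [-0.99, -0.02, -0.1], [0.1, -0.0, -0.99]]
side [[532.9, 0.0, 320.3], [0.0, 532.9, 243.1], [0.0, 0.0, 1.0]] [-0.15380957  0.          0.          0.          0.        ] [-0.077 -0.816  0.739] [[0.76, -0.65, -0.01], [-0.37, -0.41, -0.83], [0.53, 0.64, -0.55]]
{'t': 0.1, 'q': array([ 1.09360835e+00,  1.31107111e-01,  1.48917186e+00,  3.39200292e-05,
        1.52302518e+00, -8.53721057e-02]), 'dq': array([ 0.00018228, -0.00062716, -0.00399424, -0.0004965 , -0.00182845,
        0.00036667]), 'joint_torque': array([ 1.15577965e-03, -5.61344111e+01, -4.93093586e+01,  7.70844170e-02,
        2.91673344e-02, -3.93340042e-05]), 'tool_pos': array([0.228982  , 0.55436155, 0.40377845]), 'orientation': array([-6.11437091e-01, -3.08099873e+00,  2.56757238e-03]), 'force': array([ 0.2243611 , -0.32606437,  0.40939258]), 'wrist_torque': array([-0.01404488, -0.04387391, -0.00913606]), 'gripper_force': 0.0, 'opening': 0.09306811200799509} 0.1673
```

View pics/top0.png

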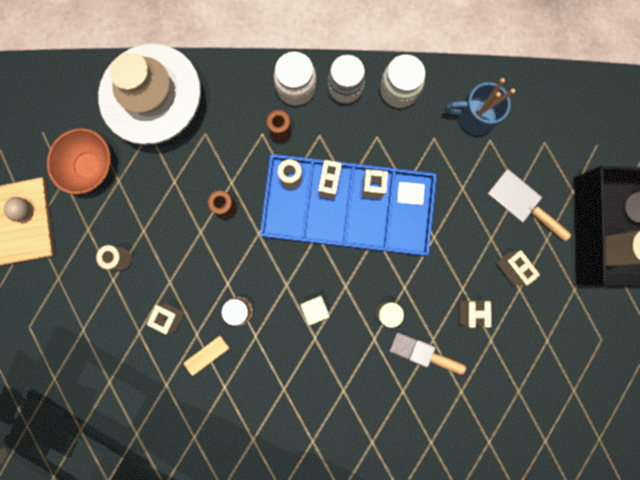

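View pics/side0.png

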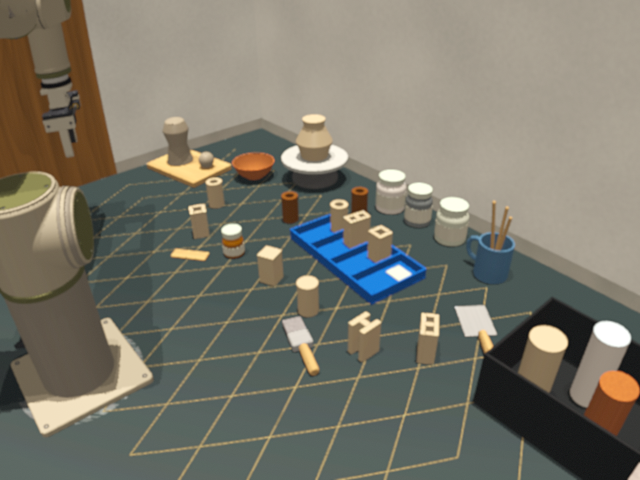

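The top view is oriented with x up and y left. It shows the loose props as round tube (107,257), square tube (162,319), H (478,313) and brick (522,267). The solids at (314,310) and (391,315) stay. The tray holds round, brick and square samples from left to right, and the paper slip is in the rightmost bay. Next I'll measure them with metric ortho patches and depth.

```bash
cat > h.py <<'E'
import cv2,numpy as np
from plant import robot
def proj(c,X): return cv2.projectPoints(np.float64(X).reshape(-1,3),cv2.Rodrigues(c["R"])[0],c["t"],c["mtx"],c["dist_coeffs"])[0].reshape(-1,2)
def ortho(c,cx,cy,z,h,w,s): # s px per mm; h (x mm), w (y mm); up=+x,left=+y
    u,v=np.meshgrid(np.arange(int(w*s)),np.arange(int(h*s)))
    X=np.stack([cx+(h/2-v/s)/1e3,cy+(w/2-u/s)/1e3,np.full(u.shape,z)],-1)
    p=proj(c,X).reshape(*u.shape,2).astype(np.float32)
    return cv2.remap(c["color"][:,:,::-1].copy(),p,None,cv2.INTER_CUBIC)
def cloud(c):
    v,u=np.mgrid[:480,:640]; d=c["depth"]
    n=cv2.undistortPoints(np.stack([u,v],-1).reshape(-1,1,2).astype(float),c["mtx"],c["dist_coeffs"]).reshape(480,640,2)
    return (np.dstack([n,np.ones_like(d)])*d[...,None]-c["t"])@c["R"]
def at(c,u,v,z):
    n=cv2.undistortPoints(np.float64([[[u,v]]]),c["mtx"],c["dist_coeffs"]).ravel()
    o=-c["R"].T@c["t"]; r=c["R"].T@[*n,1]; return o+r*(z-o[2])/r[2]
E
python3 - <<'E'
from h import *
c=dict(np.load("top0.npz")); P=cloud(c)
m=((P[...,2]>.06)&(P[...,2]<.1)&(c["depth"]>0)).astype(np.uint8)
n,l,s,ce=cv2.connectedComponentsWithStats(m)
for i in range(1,n):
    if s[i,4]<60: continue
    q=P[l==i]; r=cv2.minAreaRect((q[:,:2]*1e3).astype(np.float32))
    print(ce[i].round(),s[i,4],"z",np.median(q[:,2]).round(3),np.round(r[0],1),np.round(r[1],1),round(r[2],1))
t=[]
for u,v in((107,257),(162,319),(478,313),(522,267)):
    w=at(c,u,v,.075); w=w.round(2); print(u,v,w); t.append(ortho(c,w[0],w[1],.075,100,100,2))
w=at(c,349,205,.028).round(2);print(w)
T=ortho(c,w[0],w[1],.028,200,400,2)
cv2.imwrite("pics/ortho.png",np.vstack([np.hstack(t),T]))
E
```

```text
[155. 100.] 5102 z 0.073 [859.  330.3] [198.4 198.4] 40.6
[294.  75.] 1175 z 0.097 [895.4  51.1] [78.4 74.2] 67.7
[346.  76.] 941 z 0.097 [895.4 -47.1] [65.9 66.6] 37.5
[404.  78.] 1183 z 0.097 [ 895.9 -157.9] [74.9 75. ] 29.4
[481. 107.] 663 z 0.079 [ 842.5 -308.1] [ 79.8 101.6] 31.6
[489. 105.] 86 z 0.082 [ 844.  -317.9] [20.5 21.2] 57.3
[278. 121.] 349 z 0.073 [805.8  78.4] [43.1 43.1] 52.1
[290. 172.] 364 z 0.078 [709.1  53.9] [43.7 42.7] 1.2
[330. 178.] 441 z 0.078 [700.1 -21.1] [31.9 59. ] 80.0
[593. 228.] 1098 z 0.082 [ 618.6 -518.8] [219.4   6.8] 0.2
[375. 182.] 403 z 0.078 [ 694.3 -104.6] [40.3 41.2] 86.0
[621. 173.] 155 z 0.08 [ 723.2 -583.9] [ 2.3 93.5] 0.8
[220. 202.] 354 z 0.073 [649.6 182.2] [43.5 42.5] 58.0
[ 12. 208.] 182 z 0.063 [633.4 595.1] [33.2 34. ] 40.4
[615. 249.] 321 z 0.079 [ 576.9 -570.5] [59.9 28.5] 7.2
[109. 257.] 362 z 0.074 [543.9 388.8] [43.2 42.7] 2.7
[522. 267.] 506 z 0.073 [ 539.9 -383.5] [59.7 34.5] 38.4
[315. 310.] 481 z 0.074 [456.5   1.2] [40.3 39.9] 23.8
[234. 312.] 528 z 0.069 [449.5 148.2] [45.7 45.7] 0.7
[390. 314.] 471 z 0.074 [ 451.4 -136.2] [43.3 42.7] 2.1
[479. 314.] 436 z 0.074 [ 453.4 -300.7] [41.5 44.9] 90.0
[161. 319.] 415 z 0.074 [431.9 282.8] [41.7 41.9] 65.6
107 257 [0.54 0.39 0.07]
162 319 [0.43 0.28 0.07]
478 313 [ 0.46 -0.3   0.07]
522 267 [ 0.54 -0.38  0.07]
[ 0.66 -0.06  0.03]
```

View pics/ortho.png

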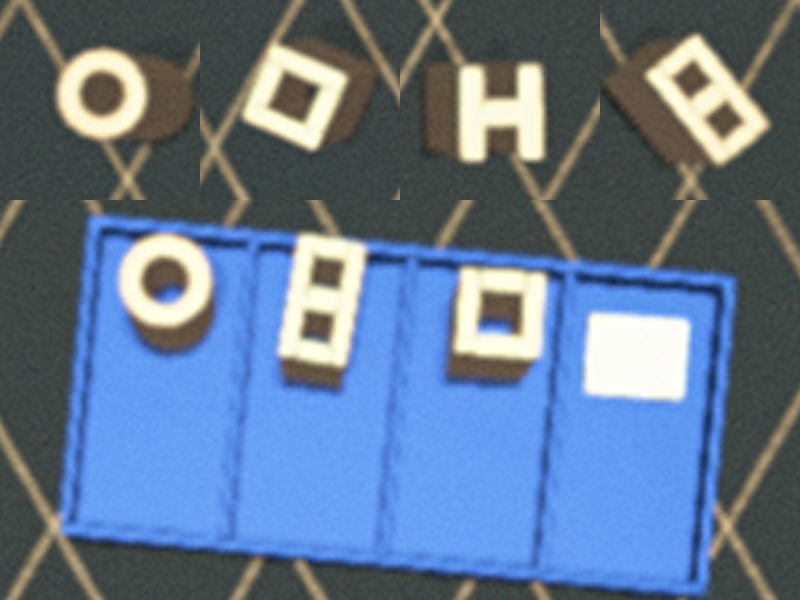

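Call:
drive_tool:
  moves: [93, -44.3, -4.1, 0, 0, 0, 0, 93, -44.3, -4.1, 0, 0, 0, 0, 93, -44.3, -4.1, 0, 0, 0, 0, 93, -44.3, -4.1, 0, 0, 0, 0, 93, -44.3, -4.1, 0, 0, 0, 0, 93, -44.3, -4.1, 0, 0, 0, 0, 93, -44.3, -4.1, 0, 0, 0, 0, 93, -44.3, -4.1, 0, 0, 0, 0]
  grip_force: 25

```text
t: 0.9
tool_pos: [0.5455, 0.3877, 0.4041]
orientation: [-0.611, -3.081, 0.001]
force: [-0.1, 1.5, 0.1]
opening: 0.0931
gripper_force: 0.0
```

```bash
cat > go.py <<'E'
import sys,numpy as np
from plant import robot
from scipy.spatial.transform import Rotation as R
# args: x y z(mm, grasp-frame xy, TCP z) [psi deg target]
s=robot.read_state(); M=R.from_rotvec(s["orientation"]).as_matrix(); p=s["tool_pos"]*1e3
a=np.array(list(map(float,sys.argv[1:4])));psi=np.degrees(np.arctan2(M[1,1],M[0,1]))
print("t",round(s["t"],2),"p",p.round(1),"psi",psi.round(1),"tilt",M[:,2].round(3),"q",np.degrees(s["q"]).round(0),"open",s["opening"],"F",s["force"].round(1))
print("now-frame shift",(M.T@(a-p)).round(1))
if len(sys.argv)>4:
    t=float(sys.argv[4]); d=-((t-psi+90)%180-90); print("turn z",d.round(1)); print("shift after turn",((M@R.from_rotvec([0,0,np.radians(d)]).as_matrix()).T@(a-p)).round(1))
E
python3 go.py 544 389 222
```

```text
t 0.9 p [545.5 387.7 404.1] psi 67.6 tilt [-0.001 -0.    -1.   ] q [ 31.  18.  73.   0.  89. -37.] open 0.09311840590921776 F [-0.1  1.5  0.1]
now-frame shift [  1.8   0.7 182.1]
```

Call:
drive_tool:
  moves: [93, 0, 0, 45, 0, 0, 0, 93, 0, 0, 45, 0, 0, 0, 93, 0, 0, 45, 0, 0, 0, 93, 0, 0, 30, 0, 0, 0, 93, 0, 0, 17, 0, 0, 0, 20, 0, 0, 0, 0, 0, 0, 20, 0, 0, 0, 0, 0, 0, 20, 0, 0, 0, 0, 0, 0]

```text
t: 1.7
tool_pos: [0.5452, 0.3896, 0.2257]
orientation: [0.611, 3.078, 0.005]
force: [0.6, 0.2, 0.2]
opening: 0.0737
gripper_force: 0.0
```

Call:
drive_tool:
  moves: [20, 0, 0, 0, 0, 0, 0, 20, 0, 0, 0, 0, 0, 0, 20, 0, 0, -10, 0, 0, 0, 20, 0, 0, -10, 0, 0, 0]

```text
t: 2.1
tool_pos: [0.5441, 0.3889, 0.2436]
orientation: [-0.611, -3.081, 0.0]
force: [0.5, -0.6, -1.8]
opening: 0.0433
gripper_force: 25.0
```

```bash
python3 go.py 631.4 63.9 380
```

```text
t 2.1 p [544.1 388.9 243.6] psi 67.6 tilt [-0. -0. -1.] q [ 31.  25.  82.   0.  73. -36.] open 0.04325809516365624 F [ 0.5 -0.6 -1.8]
now-frame shift [-204.8 -267.  -136.4]
```

Call:
drive_tool:
  moves: [20, 0, 0, -40, 0, 0, 0, 20, 0, 0, -40, 0, 0, 0, 20, -20, -26, -40, 0, 0, 0, 20, -34, -36, 0, 0, 0, 0, 20, -28, -38, 0, 0, 0, 0, 20, -29, -38, 0, 0, 0, 0, 20, -29, -38, 0, 0, 0, 0, 20, -29, -38, 0, 0, 0, 0]

```text
t: 2.9
tool_pos: [0.6184, 0.1258, 0.3628]
orientation: [0.611, 3.08, 0.001]
force: [1.4, 0.5, -1.4]
opening: 0.0433
gripper_force: 25.0
```

Call:
drive_tool:
  moves: [20, -20, -30, 0, 0, 0, 0, 20, -16, -23, 0, 0, 0, 0, 20, 0, 0, 0, 0, 0, 0]

```text
t: 3.2
tool_pos: [0.6319, 0.0611, 0.3626]
orientation: [0.618, 3.079, -0.001]
force: [-0.6, 0.7, -0.7]
opening: 0.0434
gripper_force: 25.0
```

```bash
python3 go.py 631.4 63.9 230
```

```text
t 3.2 p [631.9  61.1 362.6] psi 67.3 tilt [ 0.001 -0.001 -1.   ] q [  1.  14.  82.  -0.  84. -66.] open 0.043391629072096136 F [-0.6  0.7 -0.7]
now-frame shift [  1.8   2.5 132.6]
```

Call:
drive_tool:
  moves: [20, 2, 2.5, 40, 0, 0, 0, 20, 0, 0, 40, 0, 0, 0, 20, 0, 0, 30, 0, 0, 0, 20, 0, 0, 15, 0, 0, 0, 20, 0, 0, 4, 0, 0, 0, 20, 0, 0, 2, 0, 0, 0, 20, 0, 0, 1.5, 0, 0, 0, 20, 0, 0, 0, 0, 0, 0]

```text
t: 4.0
tool_pos: [0.6323, 0.0685, 0.2354]
orientation: [0.609, 3.075, 0.001]
force: [-9.2, -2.7, 27.6]
opening: 0.0431
gripper_force: 24.5
```

```bash
python3 - <<'E'
from h import *
c=robot.read_camera("side"); cv2.imwrite("pics/s1.png",cv2.resize(c["color"][180:320,260:440,::-1],None,fx=4,fy=4,interpolation=3))
E
python3 go.py 631.4 63.9 230
```

```text
t 4.05 p [632.3  68.5 235.4] psi 67.6 tilt [ 0.007 -0.    -1.   ] q [  2.  20.  88.  -0.  71. -66.] open 0.043216312261424784 F [-9.  -1.8 27.1]
now-frame shift [-0.9 -4.6  5.4]
```

View pics/s1.png

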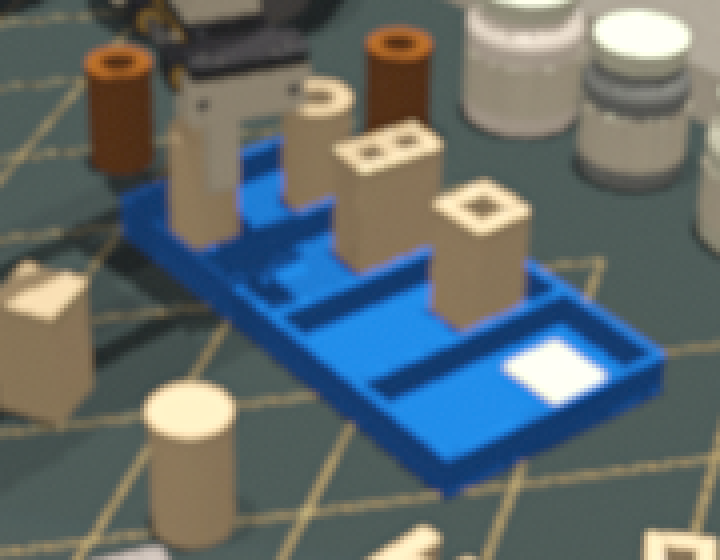

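The crop shows the prop in the round bay, with its bottom around (200,247) just behind the front wall, but the contact came about 5 mm early. I'll compare with the expected outlines.

Run:
```python
from h import *
c=robot.read_camera("side"); im=cv2.resize(c["color"][:,:,::-1],None,fx=8,fy=8,interpolation=cv2.INTER_CUBIC)
C=np.array([.6575,-.05925]);th=np.radians(-5.6);Rt=np.array([[np.cos(th),-np.sin(th)],[np.sin(th),np.cos(th)]])
def L(pts,col,cl=True): cv2.polylines(im,[np.int32(proj(c,pts)*8+4)],cl,col,1)
def T(x,y,z): return [*(C+Rt@np.array([x,y])/1e3),z/1e3]
for a in(80,75):
    b=162.5 if a==80 else 157.5
    L([T(-a,-b,28),T(a,-b,28),T(a,b,28),T(-a,b,28)],(0,0,255))
L([T(-75,82.5,5),T(75,82.5,5),T(75,157.5,5),T(-75,157.5,5)],(0,255,255))
g=np.linspace(0,6.3,40)
for z,col in((.005,(0,255,0)),(.013,(255,255,0)),(.088,(255,0,255))):
    L([[.6323+.022*np.cos(t),.0685+.022*np.sin(t),z] for t in g],col)
cv2.imwrite("pics/s2.png",im[1560:2040,2320:2960])
P=cloud(c);Q=P[225:242,305:316];print(np.round(Q[:,5]*1e3,0).tolist())
```

```text
[[615.0, 50.0, 56.0], [616.0, 51.0, 53.0], [617.0, 53.0, 49.0], [616.0, 52.0, 46.0], [618.0, 54.0, 42.0], [617.0, 53.0, 40.0], [617.0, 53.0, 37.0], [615.0, 51.0, 36.0], [617.0, 53.0, 31.0], [614.0, 49.0, 31.0], [615.0, 52.0, 26.0], [617.0, 54.0, 22.0], [621.0, 58.0, 15.0], [617.0, 53.0, 16.0], [617.0, 53.0, 13.0], [615.0, 52.0, 12.0], [616.0, 54.0, 7.0]]
```

View pics/s2.png

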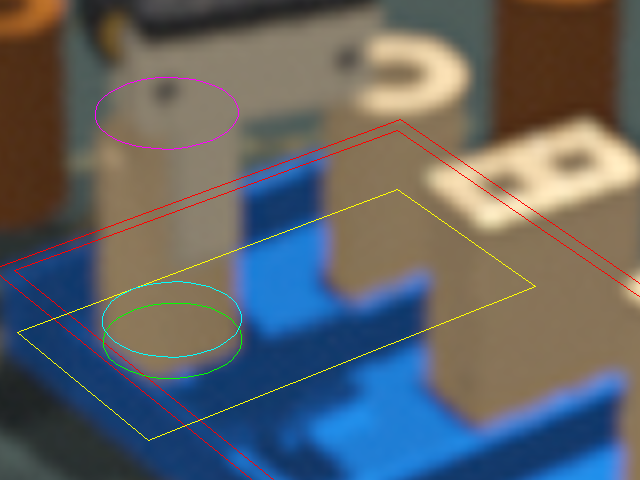

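The outline fits a prop resting on the floor at z≈5 mm, well inside the bay, so it sits lower in the grip than I assumed. I'll ease off the pressure and release.

Call:
drive_tool:
  moves: [20, 0, 0, -2, 0, 0, 0, 20, 0, 0, -2.5, 0, 0, 0, 58, 0, 0, 0, 0, 0, 0, 58, 0, 0, 0, 0, 0, 0, 58, 0, 0, -20, 0, 0, 0, 58, 0, 0, -40, 0, 0, 0, 93, 0, 0, -40, 0, 0, 0, 93, 0, 0, -30, 0, 0, 0]

```text
t: 4.9
tool_pos: [0.6306, 0.0682, 0.3658]
orientation: [0.611, 3.08, 0.001]
force: [0.1, -0.6, 0.3]
opening: 0.07
gripper_force: 0.0
```

```bash
python3 go.py 431.9 282.8 227 65.6;python3 go.py 431.9 282.8 227 -24.4
```

```text
t 4.9 p [630.6  68.2 365.8] psi 67.6 tilt [ 0.001  0.    -1.   ] q [  2.  14.  82.   0.  84. -66.] open 0.06995884490436165 F [ 0.1 -0.6  0.3]
now-frame shift [265.7 122.5 138.5]
turn z 2.0
shift after turn [269.7 113.3 138.5]
t 4.9 p [630.6  68.2 365.8] psi 67.6 tilt [ 0.001  0.    -1.   ] q [  2.  14.  82.   0.  84. -66.] open 0.06995884490436165 F [ 0.1 -0.6  0.3]
now-frame shift [265.7 122.5 138.5]
turn z -88.0
shift after turn [-113.3  269.7  138.5]
```

Call:
drive_tool:
  moves: [93, 0, 0, 0, 0, 0, 1.8, 93, 38.5, 16.2, 0, 0, 0, 0, 93, 38.5, 16.2, 0, 0, 0, 0, 93, 38.5, 16.2, 0, 0, 0, 0, 93, 38.5, 16.2, 0, 0, 0, 0, 93, 38.5, 16.2, 0, 0, 0, 0, 93, 38.5, 16.2, 0, 0, 0, 0, 93, 38.5, 16.2, 0, 0, 0, 0]

```text
t: 5.7
tool_pos: [0.4298, 0.2831, 0.3631]
orientation: [-0.66, -3.071, 0.0]
force: [0.8, 0.0, -0.3]
opening: 0.0931
gripper_force: 0.0
```

Call:
drive_tool:
  moves: [93, 0, 0, 20, 0, 0, 0, 93, 0, 0, 0, 0, 0, 0, 93, 0, 0, 0, 0, 0, 0, 93, 0, 0, 0, 0, 0, 0]

```text
t: 6.1
tool_pos: [0.4319, 0.2816, 0.344]
orientation: [0.662, 3.071, 0.0]
force: [0.0, 0.2, -0.4]
opening: 0.0929
gripper_force: 0.0
```

```bash
python3 go.py 431.9 282.8 227 65.8;python3 - <<'E'
from h import *
c=robot.read_camera("top");cv2.imwrite("pics/t2.png",cv2.resize(c["color"][150:260,250:450,::-1],None,fx=4,fy=4,interpolation=2))
E
```

```text
t 6.1 p [431.9 281.6 344. ] psi 65.7 tilt [ 0.  0. -1.] q [ 27.  -4. 103.  -0.  81. -38.] open 0.09287869412797532 F [ 0.   0.2 -0.4]
now-frame shift [  0.6   1.1 117. ]
turn z -0.1
shift after turn [  0.6   1.1 117. ]
```

View pics/t2.png

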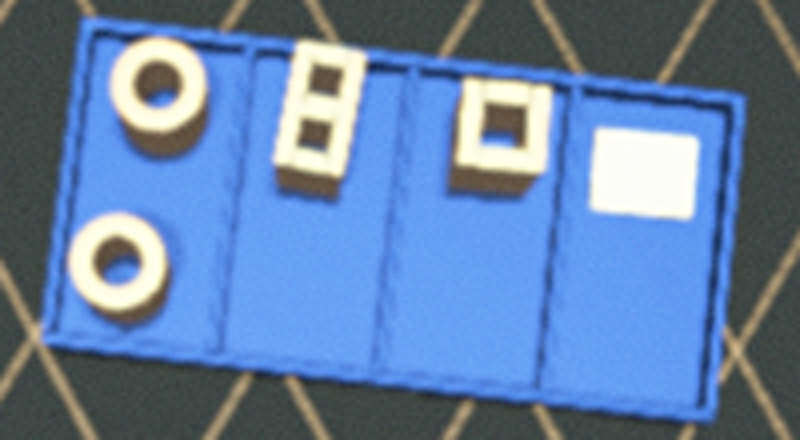

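The picture shows the round prop upright in the round bay, with its top at (118,265) and inside the walls. Next is the square prop.

Call:
drive_tool:
  moves: [93, 0.5, 1, 40, 0, 0, 0, 93, 0, 0, 40, 0, 0, 0, 93, 0, 0, 30, 0, 0, 0, 93, 0, 0, 11, 0, 0, 0, 93, 0, 0, 0, 0, 0, 0, 93, 0, 0, 0, 0, 0, 0, 20, 0, 0, 0, 0, 0, 0, 20, 0, 0, 0, 0, 0, 0]
  grip_force: 35

```text
t: 6.95
tool_pos: [0.4321, 0.2836, 0.2243]
orientation: [0.659, 3.069, 0.003]
force: [0.2, 0.3, -1.2]
opening: 0.0815
gripper_force: 0.0
```

Call:
drive_tool:
  moves: [20, 0, 0, 0, 0, 0, 0, 20, 0, 0, 0, 0, 0, 0, 20, 0, 0, 0, 0, 0, 0, 20, 0, 0, 0, 0, 0, 0]

```text
t: 7.35
tool_pos: [0.4312, 0.2832, 0.2224]
orientation: [0.66, 3.072, 0.0]
force: [-0.3, -1.3, 0.6]
opening: 0.0495
gripper_force: 0.0
```

```bash
python3 go.py 615.8 -95.3 340 84.4;python3 - <<'E'
from h import *
c=robot.read_camera("top");P=cloud(c)
m=((P[...,2]>.06)&(P[...,2]<.1)&(c["depth"]>0)).astype(np.uint8)
n,l,s,ce=cv2.connectedComponentsWithStats(m)
for i in range(1,n):
    if 150<s[i,4]<460 and 140<ce[i][1]<240: q=P[l==i]; print(ce[i].round(),np.mean(q,0).round(4),np.percentile(q[:,2],[5,95]).round(3))
E
```

```text
t 7.35 p [431.2 283.2 222.4] psi 65.8 tilt [ 0.  0. -1.] q [ 28.   4. 109.   0.  67. -38.] open 0.049491799016456735 F [-0.3 -1.3  0.6]
now-frame shift [-323.7 -269.3 -117.6]
turn z -18.6
shift after turn [-220.6 -358.7 -117.6]
[290. 172.] [0.7088 0.0535 0.0771] [0.065 0.082]
[330. 178.] [ 0.6988 -0.0203  0.0776] [0.067 0.082]
[375. 182.] [ 0.6931 -0.1041  0.0769] [0.064 0.081]
[621. 173.] [ 0.723  -0.5815  0.0806] [0.063 0.098]
[220. 202.] [0.6493 0.1817 0.073 ] [0.066 0.077]
[ 12. 208.] [0.6328 0.5945 0.0634] [0.06  0.067]
[280. 216.] [0.6264 0.0696 0.0779] [0.07  0.082]
```

Call:
drive_tool:
  moves: [20, 0, 0, 0, 0, 0, 0, 20, 0, 0, 0, 0, 0, 0, 20, 0, 0, 0, 0, 0, 0, 20, 0, 0, -20, 0, 0, 0, 20, 0, 0, -35, 0, 0, -6.2, 20, 0, 0, -40, 0, 0, -6.2, 20, 0, 0, -25, 0, 0, -6.2, 20, -14.6, -23.7, 0, 0, 0, 0]

```text
t: 8.2
tool_pos: [0.444, 0.2602, 0.3474]
orientation: [0.144, 3.132, 0.007]
force: [1.1, 0.4, -0.6]
opening: 0.04
gripper_force: 35.0
```

Call:
drive_tool:
  moves: [20, -24, -39, 0, 0, 0, 0, 20, -24, -39, 0, 0, 0, 0, 20, -24, -39, 0, 0, 0, 0, 20, -24, -39, 0, 0, 0, 0, 20, -24, -39, 0, 0, 0, 0, 20, -24, -39, 0, 0, 0, 0, 20, -24, -39, 0, 0, 0, 0, 20, -24, -39, 0, 0, 0, 0]

```text
t: 9.0
tool_pos: [0.6042, -0.0731, 0.342]
orientation: [-0.155, -3.137, -0.0]
force: [0.5, 0.2, -1.5]
opening: 0.0399
gripper_force: 35.0
```

Call:
drive_tool:
  moves: [20, -14, -23, 0, 0, 0, 0, 20, 0, 0, 0, 0, 0, 0, 20, 0, 0, 0, 0, 0, 0, 20, 0, 0, 0, 0, 0, 0]

```text
t: 9.4
tool_pos: [0.6151, -0.0945, 0.342]
orientation: [-0.154, -3.137, -0.001]
force: [-0.2, -0.6, -1.0]
opening: 0.0398
gripper_force: 35.0
```

```bash
python3 go.py 615.8 -95.3 228 84.4
```

```text
t 9.4 p [615.1 -94.5 342. ] psi 84.4 tilt [-0.001  0.001 -1.   ] q [-13.  13.  86.   0.  81. -98.] open 0.03984879040452217 F [-0.2 -0.6 -1. ]
now-frame shift [ -0.9  -0.8 114. ]
turn z -0.0
shift after turn [ -0.9  -0.8 114. ]
```

Call:
drive_tool:
  moves: [20, -0.8, -0.8, 40, 0, 0, 0, 20, 0, 0, 40, 0, 0, 0, 20, 0, 0, 20, 0, 0, 0, 20, 0, 0, 8, 0, 0, 0, 20, 0, 0, 4, 0, 0, 0, 20, 0, 0, 2, 0, 0, 0, 20, 0, 0, 0, 0, 0, 0, 20, 0, 0, 0, 0, 0, 0]

```text
t: 10.2
tool_pos: [0.6168, -0.0964, 0.23]
orientation: [0.155, 3.135, -0.001]
force: [-0.1, -0.7, -1.1]
opening: 0.0399
gripper_force: 35.0
```

Call:
drive_tool:
  moves: [20, 0, 0, 1.5, 0, 0, 0, 20, 0, 0, 1, 0, 0, 0, 20, 0, 0, 0, 0, 0, 0]

```text
t: 10.5
tool_pos: [0.6167, -0.0965, 0.2273]
orientation: [0.155, 3.136, -0.0]
force: [-2.1, 0.6, 4.7]
opening: 0.0399
gripper_force: 35.0
```

Call:
drive_tool:
  moves: [58, 0, 0, 0, 0, 0, 0, 58, 0, 0, 0, 0, 0, 0, 58, 0, 0, 0, 0, 0, 0, 58, 0, 0, -20, 0, 0, 0, 58, 0, 0, -40, 0, 0, 0, 93, 0, 0, -40, 0, 0, -2.8, 93, 0, 0, -20, 0, 0, -2.8, 93, 0, 0, 0, 0, 0, 0]

```text
t: 11.3
tool_pos: [0.6174, -0.0966, 0.3507]
orientation: [-0.0, 3.134, -0.003]
force: [0.4, -0.1, 0.0]
opening: 0.0774
gripper_force: 0.0
```

```bash
python3 go.py 453.4 -300.7 222 90
```

```text
t 11.3 p [617.4 -96.6 350.7] psi 90.0 tilt [ 0.007 -0.002 -1.   ] q [ -14.   13.   85.   -0.   82. -104.] open 0.07744664979135489 F [ 0.4 -0.1  0. ]
now-frame shift [ 165.  -203.8  127.8]
turn z 0.0
shift after turn [ 165.  -203.8  127.8]
```

Call:
drive_tool:
  moves: [93, 23.4, -29.1, 0, 0, 0, 0, 93, 23.4, -29.1, 0, 0, 0, 0, 93, 23.4, -29.1, 0, 0, 0, 0, 93, 23.4, -29.1, 0, 0, 0, 0, 93, 23.4, -29.1, 0, 0, 0, 0, 93, 23.4, -29.1, 0, 0, 0, 0, 93, 23.4, -29.1, 0, 0, 0, 0, 93, 0, 0, 0, 0, 0, 0]

```text
t: 12.1
tool_pos: [0.4495, -0.3025, 0.344]
orientation: [-0.009, -3.139, -0.001]
force: [0.8, -0.5, -0.6]
opening: 0.0931
gripper_force: 0.0
```

Call:
drive_tool:
  moves: [93, 0, 0, 20, 0, 0, 0, 93, 0, 0, 0, 0, 0, 0, 93, 0, 0, 0, 0, 0, 0]

```text
t: 12.4
tool_pos: [0.4521, -0.2991, 0.3246]
orientation: [-0.001, -3.139, -0.003]
force: [0.7, -0.3, 0.4]
opening: 0.0928
gripper_force: 0.0
```

```bash
python3 go.py 453.4 -300.7 222 90;python3 - <<'E'
from h import *
c=robot.read_camera("top");cv2.imwrite("pics/t3.png",cv2.resize(c["color"][150:350,250:550,::-1],None,fx=2.6,fy=2.6,interpolation=2))
E
```

```text
t 12.4 p [ 452.1 -299.1  324.6] psi 90.0 tilt [-0.002  0.002 -1.   ] q [ -39.    2.  100.    0.   79. -129.] open 0.09284924364140067 F [ 0.7 -0.3  0.4]
now-frame shift [ -1.5  -1.8 102.6]
turn z -0.0
shift after turn [ -1.5  -1.8 102.6]
```

View pics/t3.png

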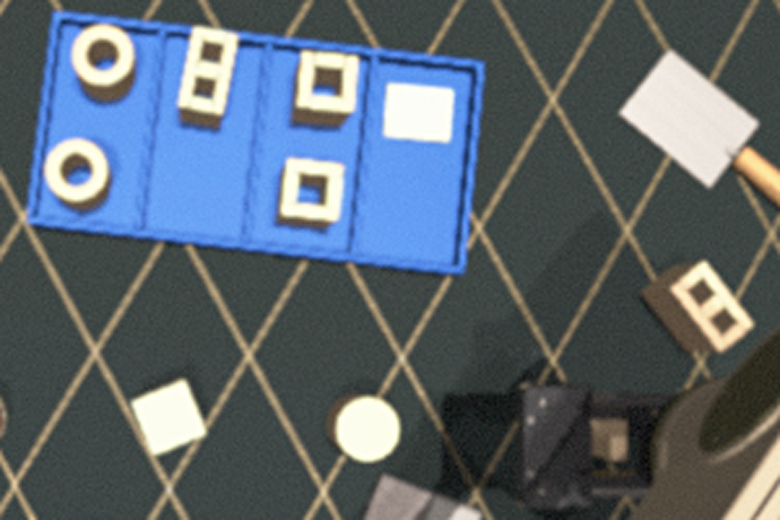

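The square prop stands in the square bay, with its top at (313,192) in the crop. The round prop and the samples are unchanged. Next is the beam.

Call:
drive_tool:
  moves: [93, -0.8, -1, 40, 0, 0, 0, 93, 0, 0, 40, 0, 0, 0, 93, 0, 0, 17, 0, 0, 0, 93, 0, 0, 5, 0, 0, 0, 20, 0, 0, 0, 0, 0, 0, 20, 0, 0, 0, 0, 0, 0, 20, 0, 0, 0, 0, 0, 0, 20, 0, 0, 0, 0, 0, 0]

```text
t: 13.25
tool_pos: [0.4536, -0.3013, 0.2254]
orientation: [0.001, 3.14, -0.002]
force: [0.2, 1.2, -0.2]
opening: 0.0656
gripper_force: 0.0
```

Call:
drive_tool:
  moves: [20, 0, 0, 0, 0, 0, 0, 20, 0, 0, 0, 0, 0, 0, 20, 0, 0, 0, 0, 0, 0, 20, 0, 0, 0, 0, 0, 0, 20, 0, 0, 0, 0, 0, 0, 20, 0, 0, -20, 0, 0, 0, 20, 0, 0, -40, 0, 0, 2.8, 20, 0, 0, -40, 0, 0, 2.8]

```text
t: 14.05
tool_pos: [0.4524, -0.3004, 0.3235]
orientation: [-0.158, -3.135, -0.003]
force: [1.0, -0.6, -1.3]
opening: 0.0401
gripper_force: 34.9
```

Call:
drive_tool:
  moves: [20, 0, 0, -15, 0, 0, 0, 20, 0, 0, 0, 0, 0, 0, 20, 0, 0, 0, 0, 0, 0]

```text
t: 14.35
tool_pos: [0.4527, -0.3007, 0.3372]
orientation: [-0.153, -3.136, -0.002]
force: [-0.4, -0.8, -2.6]
opening: 0.0396
gripper_force: 34.9
```

```bash
python3 go.py 608 -174.9 228 84.4
```

```text
t 14.35 p [ 452.7 -300.7  337.2] psi 84.4 tilt [-0.001  0.001 -1.   ] q [ -39.    1.   99.    0.   80. -123.] open 0.03958799944264873 F [-0.4 -0.8 -2.6]
now-frame shift [-142.5  140.2  109.2]
turn z 0.0
shift after turn [-142.5  140.2  109.2]
```

Call:
drive_tool:
  moves: [20, -20.4, 20, 0, 0, 0, 0, 20, -20.4, 20, 0, 0, 0, 0, 20, -20.4, 20, 0, 0, 0, 0, 20, -20.4, 20, 0, 0, 0, 0, 20, -20.4, 20, 0, 0, 0, 0, 20, -20.4, 20, 0, 0, 0, 0, 20, -20.1, 20.2, 0, 0, 0, 0, 20, 0, 0, 0, 0, 0, 0]

```text
t: 15.15
tool_pos: [0.6097, -0.1727, 0.335]
orientation: [-0.149, -3.134, -0.004]
force: [-1.0, 0.2, -2.2]
opening: 0.0398
gripper_force: 34.9
```

Call:
drive_tool:
  moves: [20, 0, 0, 40, 0, 0, 0, 20, 0, 0, 0, 0, 0, 0, 20, 0, 0, 0, 0, 0, 0, 20, 0, 0, 0, 0, 0, 0]

```text
t: 15.55
tool_pos: [0.6084, -0.1759, 0.2995]
orientation: [-0.155, -3.138, 0.0]
force: [0.7, -0.7, -0.7]
opening: 0.0399
gripper_force: 34.9
```

```bash
python3 go.py 608 -174.9 228 84.4
```

```text
t 15.55 p [ 608.4 -175.9  299.5] psi 84.3 tilt [-0. -0. -1.] q [ -21.   16.   86.   -0.   77. -105.] open 0.03994594476836062 F [ 0.7 -0.7 -0.7]
now-frame shift [ 0.5  0.9 71.5]
turn z -0.1
shift after turn [ 0.5  0.9 71.5]
```

Call:
drive_tool:
  moves: [20, 0.5, 0.5, 30, 0, 0, 0, 20, 0, 0, 25, 0, 0, 0, 20, 0, 0, 8, 0, 0, 0, 20, 0, 0, 4, 0, 0, 0, 20, 0, 0, 1, 0, 0, 0, 20, 0, 0, 0, 0, 0, 0, 20, 0, 0, 0, 0, 0, 0]

```text
t: 16.25
tool_pos: [0.6088, -0.1751, 0.2325]
orientation: [0.155, 3.136, -0.001]
force: [-0.6, 0.1, -0.7]
opening: 0.0398
gripper_force: 34.9
```

Call:
drive_tool:
  moves: [20, 0, 0, 2, 0, 0, 0, 20, 0, 0, 1, 0, 0, 0, 20, 0, 0, 0.5, 0, 0, 0, 20, 0, 0, 0, 0, 0, 0]

```text
t: 16.65
tool_pos: [0.6086, -0.175, 0.229]
orientation: [0.155, 3.136, -0.001]
force: [-2.8, 0.4, 7.6]
opening: 0.0397
gripper_force: 34.9
```

Call:
drive_tool:
  moves: [58, 0, 0, 0, 0, 0, 0, 58, 0, 0, 0, 0, 0, 0, 58, 0, 0, 0, 0, 0, 0, 58, 0, 0, -20, 0, 0, 0, 58, 0, 0, -40, 0, 0, 0, 93, 0, 0, -40, 0, 0, 8.5, 93, 0, 0, -20, 0, 0, 8.5, 93, 0, 0, 0, 0, 0, 8.5]

```text
t: 17.45
tool_pos: [0.6094, -0.1753, 0.3526]
orientation: [0.851, 3.016, -0.001]
force: [1.0, 0.7, -0.1]
opening: 0.0774
gripper_force: 0.0
```

Call:
drive_tool:
  moves: [93, 0, 0, 0, 0, 0, 8.5, 93, 0, 0, 0, 0, 0, 8.5, 93, 0, 0, 0, 0, 0, 8.5, 93, 0, 0, 0, 0, 0, 8.5, 93, 0, 0, 0, 0, 0, 8.5, 93, 0, 0, 0, 0, 0, 8.5, 93, 0, 0, 0, 0, 0, 8.5, 93, 0, 0, 0, 0, 0, 8.5]

```text
t: 18.25
tool_pos: [0.6081, -0.1749, 0.3471]
orientation: [-2.397, -2.03, 0.0]
force: [-0.3, 0.3, 0.7]
opening: 0.093
gripper_force: 0.0
```

Call:
drive_tool:
  moves: [93, 0, 0, 0, 0, 0, 8.5, 93, 0, 0, 0, 0, 0, 8.5, 93, 0, 0, 0, 0, 0, 8.5, 93, 0, 0, 0, 0, 0, 8.5, 93, 0, 0, 0, 0, 0, 8.2, 93, 0, 0, 0, 0, 0, 0, 93, 0, 0, 0, 0, 0, 0]

```text
t: 18.95
tool_pos: [0.6082, -0.1749, 0.3472]
orientation: [-2.962, -1.046, 0.0]
force: [-0.6, 0.8, -0.4]
opening: 0.0929
gripper_force: 0.0
```

```bash
python3 go.py 539.9 -383.5 222 128.6
```

```text
t 18.95 p [ 608.2 -174.9  347.2] psi -51.1 tilt [-0.  0. -1.] q [-21.  14.  84.   0.  82.  30.] open 0.09286300455182071 F [-0.6  0.8 -0.4]
now-frame shift [-184.1  119.5  125.2]
turn z 0.3
shift after turn [-183.5  120.5  125.2]
```

Call:
drive_tool:
  moves: [93, -30.6, 20, 0, 0, 0, 0.3, 93, -30.6, 20.1, 0, 0, 0, 0, 93, -30.6, 20.1, 0, 0, 0, 0, 93, -30.6, 20.1, 0, 0, 0, 0, 93, -30.6, 20.1, 0, 0, 0, 0, 93, -30.6, 20.1, 0, 0, 0, 0, 93, 0, 0, 20, 0, 0, 0, 93, 0, 0, 0, 0, 0, 0]

```text
t: 19.75
tool_pos: [0.5378, -0.384, 0.3243]
orientation: [-2.963, -1.033, 0.004]
force: [0.4, 0.6, -0.2]
opening: 0.0926
gripper_force: 0.0
```

Call:
drive_tool:
  moves: [93, 0, 0, 20, 0, 0, 0, 93, 0, 0, 0, 0, 0, 0, 93, 0, 0, 0, 0, 0, 0]

```text
t: 20.05
tool_pos: [0.5393, -0.3825, 0.3074]
orientation: [-2.965, -1.035, 0.001]
force: [0.5, 0.8, -0.1]
opening: 0.093
gripper_force: 0.0
```

```bash
python3 go.py 539.9 -383.5 222 128.6
```

```text
t 20.05 p [ 539.3 -382.5  307.4] psi -51.5 tilt [-0.001  0.001 -1.   ] q [-40.  20.  81.   0.  79.  12.] open 0.09298740280515891 F [ 0.5  0.8 -0.1]
now-frame shift [-0.2  1.2 85.4]
turn z -0.1
shift after turn [-0.2  1.2 85.4]
```

Call:
drive_tool:
  moves: [93, 0, 0.8, 40, 0, 0, 0, 93, 0, 0, 35, 0, 0, 0, 93, 0, 0, 10, 0, 0, 0, 15, 0, 0, 0, 0, 0, 0, 15, 0, 0, 0, 0, 0, 0, 15, 0, 0, 0, 0, 0, 0, 15, 0, 0, 0, 0, 0, 0, 15, 0, 0, 0, 0, 0, 0]

```text
t: 20.85
tool_pos: [0.54, -0.3843, 0.2239]
orientation: [2.966, 1.031, 0.002]
force: [1.3, 0.7, 0.6]
opening: 0.0576
gripper_force: 0.0
```

Call:
drive_tool:
  moves: [15, 0, 0, 0, 0, 0, 0, 15, 0, 0, 0, 0, 0, 0, 15, 0, 0, 0, 0, 0, 0, 15, 0, 0, 0, 0, 0, 0, 15, 0, 0, 0, 0, 0, 0, 15, 0, 0, 0, 0, 0, 0]

```text
t: 21.45
tool_pos: [0.5397, -0.3841, 0.2225]
orientation: [2.967, 1.032, 0.0]
force: [-0.7, -0.5, 0.0]
opening: 0.0317
gripper_force: 35.0
```

Call:
drive_tool:
  moves: [15, 0, 0, -20, 0, 0, 0, 15, 0, 0, -40, 0, 0, 8.5, 15, 0, 0, -40, 0, 0, 8.5, 15, 0, 0, -20, 0, 0, 8.5, 15, 0, 0, 0, 0, 0, 8.5, 15, 0, 0, 0, 0, 0, 8.5, 15, 0, 0, 0, 0, 0, 1.6, 15, 0, 0, 0, 0, 0, 0]

```text
t: 22.25
tool_pos: [0.5395, -0.3838, 0.3417]
orientation: [-3.137, 0.153, 0.002]
force: [0.3, -0.0, -2.3]
opening: 0.0318
gripper_force: 35.0
```

```bash
python3 go.py 623.6 -15.7 228 84.4
```

```text
t 22.25 p [ 539.5 -383.8  341.7] psi -95.6 tilt [-0.001  0.001 -1.   ] q [-40.  19.  79.   0.  82.  56.] open 0.03180476331107686 F [ 0.3 -0.  -2.3]
now-frame shift [  48.  -374.5  113.9]
turn z 0.0
shift after turn [  47.9 -374.5  113.9]
```

Call:
drive_tool:
  moves: [15, 4.8, -37.5, 0, 0, 0, 0, 15, 4.8, -37.5, 0, 0, 0, 0, 15, 4.8, -37.5, 0, 0, 0, 0, 15, 4.8, -37.5, 0, 0, 0, 0, 15, 4.8, -37.5, 0, 0, 0, 0, 15, 4.8, -37.5, 0, 0, 0, 0, 15, 4.8, -37.5, 0, 0, 0, 0, 15, 4.8, -37.5, 0, 0, 0, 0]

```text
t: 23.05
tool_pos: [0.6079, -0.0878, 0.342]
orientation: [-3.138, 0.151, 0.001]
force: [0.8, -0.2, -1.7]
opening: 0.0317
gripper_force: 35.0
```

Call:
drive_tool:
  moves: [15, 4.8, -37.5, 0, 0, 0, 0, 15, 4.7, -37, 0, 0, 0, 0, 15, 0, 0, 0, 0, 0, 0, 15, 0, 0, 20, 0, 0, 0, 15, 0, 0, 0, 0, 0, 0, 15, 0, 0, 0, 0, 0, 0, 15, 0, 0, 0, 0, 0, 0]

```text
t: 23.75
tool_pos: [0.6249, -0.0168, 0.3231]
orientation: [3.138, -0.157, 0.001]
force: [-0.7, -0.5, -1.9]
opening: 0.0317
gripper_force: 35.0
```

```bash
python3 go.py 623.6 -15.7 228 84.4
```

```text
t 23.75 p [624.9 -16.8 323.1] psi -95.7 tilt [ 0. -0. -1.] q [-6. 14. 86. -0. 79. 89.] open 0.031658155957838344 F [-0.7 -0.5 -1.9]
now-frame shift [-1.5 -1.  95.1]
turn z -0.1
shift after turn [-1.5 -1.  95.1]
```

Call:
drive_tool:
  moves: [15, -1, -1, 40, 0, 0, 0, 15, 0, 0, 35, 0, 0, 0, 15, 0, 0, 12, 0, 0, 0, 15, 0, 0, 4, 0, 0, 0, 15, 0, 0, 1, 0, 0, 0, 15, 0, 0, 0, 0, 0, 0, 15, 0, 0, 0, 0, 0, 0]

```text
t: 24.45
tool_pos: [0.6248, -0.0152, 0.2326]
orientation: [3.137, -0.158, 0.005]
force: [-0.5, -0.1, -1.6]
opening: 0.032
gripper_force: 35.0
```

Call:
drive_tool:
  moves: [15, 0, 0, 1.5, 0, 0, 0, 15, 0, 0, 1, 0, 0, 0, 15, 0, 0, 0, 0, 0, 0, 15, 0, 0, 0, 0, 0, 0]

```text
t: 24.85
tool_pos: [0.6239, -0.015, 0.2279]
orientation: [3.138, -0.157, -0.0]
force: [1.1, -0.7, -1.0]
opening: 0.0316
gripper_force: 35.0
```

Call:
drive_tool:
  moves: [15, 0, 0, 0.5, 0, 0, 0, 15, 0, 0, 0, 0, 0, 0, 15, 0, 0, 0, 0, 0, 0]

```text
t: 25.15
tool_pos: [0.624, -0.0151, 0.2275]
orientation: [3.138, -0.158, 0.0]
force: [0.2, -0.6, -0.7]
opening: 0.0314
gripper_force: 35.0
```

Call:
drive_tool:
  moves: [15, 0, 0, 0.7, 0, 0, 0, 15, 0, 0, 0, 0, 0, 0, 50, 0, 0, 0, 0, 0, 0, 50, 0, 0, 0, 0, 0, 0, 50, 0, 0, 0, 0, 0, 0, 50, 0, 0, -20, 0, 0, 0, 50, 0, 0, -40, 0, 0, 0, 50, 0, 0, -40, 0, 0, 0]

```text
t: 25.95
tool_pos: [0.6234, -0.015, 0.3265]
orientation: [-3.137, 0.157, 0.004]
force: [0.3, -0.3, 0.8]
opening: 0.0501
gripper_force: 0.0
```

Call:
drive_tool:
  moves: [50, 0, 0, -40, 0, 0, 0, 50, 0, -40, -20, 0, 0, 0, 50, 0, -45, 0, 0, 0, 0, 50, 0, -45, 0, 0, 0, 0, 50, 0, -45, 0, 0, 0, 0, 50, 0, -45, 0, 0, 0, 0, 50, 0, -45, 0, 0, 0, 0, 50, 0, -45, 0, 0, 0, 0]

```text
t: 26.75
tool_pos: [0.6549, 0.2952, 0.3866]
orientation: [3.138, -0.158, 0.0]
force: [0.5, -1.8, -0.1]
opening: 0.05
gripper_force: 0.0
```

Run:
```python
from h import *
c=robot.read_camera("top");cv2.imwrite("pics/t4.png",cv2.resize(c["color"][100:340,80:540,::-1],None,fx=1.7,fy=1.7,interpolation=2))
P=cloud(c)
m=((P[...,2]>.06)&(P[...,2]<.1)&(c["depth"]>0)).astype(np.uint8)
n,l,s,ce=cv2.connectedComponentsWithStats(m)
ex=np.array([.9952,-.0976]);ey=np.array([.0976,.9952])
for i in range(1,n):
    if 150<s[i,4]<600 and 140<ce[i][1]<340:
        q=P[l==i]; r=np.array(cv2.minAreaRect((q[:,:2]*1e3).astype(np.float32))[0]); d=r-[657.5,-59.25]
        print(ce[i].round(),r.round(1),"tray",(d@ex).round(1),(d@ey).round(1),np.percentile(q[:,2],[5,95]).round(3))
```

```text
[290. 172.] [709.2  53.9] tray 40.4 117.6 [0.067 0.082]
[330. 178.] [700.3 -21.1] tray 38.8 42.1 [0.066 0.082]
[375. 182.] [ 694.1 -104.4] tray 40.9 -41.4 [0.065 0.082]
[621. 173.] [ 723.  -581.3] tray 116.2 -513.2 [0.062 0.099]
[220. 202.] [649.5 182.5] tray -31.6 239.8 [0.065 0.077]
[326. 219.] [623.  -14.8] tray -38.7 40.9 [0.072 0.082]
[280. 216.] [626.7  69.8] tray -43.3 125.5 [0.067 0.082]
[369. 223.] [617.  -94.7] tray -36.8 -39.3 [0.065 0.082]
[412. 228.] [ 609.  -173.6] tray -37.1 -118.6 [0.065 0.082]
[616. 249.] [ 576.3 -570.7] tray -30.9 -516.9 [0.062 0.098]
[315. 310.] [456.5   1.1] tray -205.9 40.5 [0.071 0.077]
[234. 312.] [449.7 148.4] tray -227.1 186.4 [0.065 0.072]
[390. 314.] [ 451.4 -136. ] tray -197.6 -96.5 [0.071 0.077]
```

View pics/t4.png

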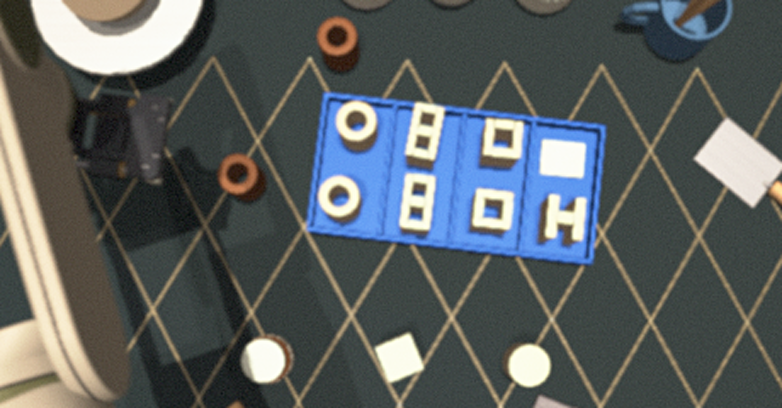

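All four props stand in the right bays: round (338,198), brick (417,203), square (492,210) and H (565,218). The samples and solids haven't moved. I'll let the arm settle, then hand in.

Call:
drive_tool:
  moves: [50, 0, 0, 0, 0, 0, 0, 50, 0, 0, 0, 0, 0, 0, 50, 0, 0, 0, 0, 0, 0]

```text
t: 27.1
tool_pos: [0.6552, 0.2922, 0.3867]
orientation: [3.137, -0.159, 0.0]
force: [0.2, -0.3, 0.4]
opening: 0.0497
gripper_force: 0.0
```

```bash
python3 -c "
from plant import robot
print(robot.close_job())"
```

```text
the job is handed in; nothing more can be done
None
```

The job is handed in at about 27 s: all four loose props stand upright in their correct bays, and in the final top view the samples and the two solid test pieces had not moved.

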